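Slide the tin out of the row of sanding blocks

TASK

The flat steel tin stands in a touching row with two sanding blocks on one half of the green bench mat. Slide it out of the row endways, keeping it flat, until it lies wholly on the empty half, between the pale line across the mat's middle and the end of the mat, still pointing the same way as before. Leave both sanding blocks where they are.

Things in the scene. Friction and masses are not known exactly. Their poses are not given: they have to be found in the camera images.
- tin_centre (a point): Centre (half-way up) of the shut flat tin of bare silvery-grey metal: 63 mm wide (its x axis), 89 mm long (its y axis), 23 mm high, 0.2 kg (may vary by a third), loose. It stands in the row on the mat, in any of the three places, with its long axis along the mat's y axis.
- block_a: One sanding block, brown with a paler top: 64 mm wide (its x axis), 100 mm long (its y axis), 27 mm high, about 0.12 kg, loose. Origin at the centre of its underside; lies parallel to the tin.
- block_b: The other sanding block, alike in look and size.
- mat: Dark green mat fixed to the table, 210 mm (x, along the row) by 250 mm (y), 2 mm thick, a pale line across its middle. Origin at the centre of its underside. The row stands along its x axis, 63 mm between centres, all centred 70 mm from the mat's centre towards +y: blocks from 20 to 120 mm, the tin's ends 5 mm in from theirs. The -y half is empty. Its +y points roughly to world +y.

How it is judged:
At the end, for the whole second after the job is handed in: The tin rests flat on the mat's empty half, its centre 39 to 86 mm past the mat's middle towards -y and at most 85 mm to either side of the long centre line, its long axis within 20 degrees of the mat's y axis; each sanding block is within 12 mm of where it started (y of tin_centre in the frame of mat between -0.086 and -0.039 m and x of tin_centre in the frame of mat between -0.085 and 0.085 m and angle between the y axis of tin_centre and the y axis of mat, either way round below 0.35 rad and angle between tin_centre's own z axis and vertical below 0.1 rad and height (world z) of tin_centre below 0.02 m and distance of each of block_a, block_b from where it was at the start of the episode below 0.012 m and linear speed of tin below 0.02 m/s); the robot touches nothing.
It fails at once if a sanding block is moved by more than 12 mm (distance of any of block_a, block_b from where it was at the start of the episode above 0.012 m).
It fails at once if the tin is lifted off the mat or tipped (height (world z) of tin_centre above 0.03 m or angle between tin_centre's own z axis and vertical above 0.35 rad).
It also fails if it takes over 32 s, if anything falls off the work surface, if the arm or the gripper's body presses on something with over 40 N, if the wrist force passes 120 N, or if a joint passes its speed limit or range.

ROBOT

A 6-joint arm with a two-finger parallel gripper is mounted at the origin on the work surface; the furniture and walls round the work are solid. World frame = base frame: x ahead of the robot, y to its left, z up, the work surface at z = 0. Lengths are in m, angles in rad, forces in N, time in s.
With the tool pointing down it reaches from about 0.325 to 0.875 m from the base axis. Payload 4.4 kg.
Tool frame: the origin (TCP) lies at the very end of the fingers, on their centre line; the grasp point (between the pads) lies 19 mm behind it; z points along the fingers, y is the line along which they close (so a half turn about z gives the same grasp; the last joint's range is limited). The gripper opens to 85 mm and grips with 20 to 120 N. Pads are 22 mm wide; open, the fingers measure 114 mm over their backs; the gripper's body (76 mm by 85 mm) begins 54 mm behind the grasp point. The pads swing forward as they close: fully open they stand 13 mm farther back than shut.
Start: joints at [-1.44, 0.207, 1.542, -0, 1.393, -0.15], TCP at [0.159, -0.552, 0.231] pointing down, gripper open.
Joint ranges: [-2.73, 2.73], [-0.86, 2.22], [0.23, 2.46], [-1.11, 4.25], [0.08, 2.63], [-2.82, 2.82]. Speed limits (rad/s): [2.79, 2.79, 3.14, 3.14, 3.14, 3.14].

INTERFACE

Orientations are given as a unit quaternion [w, x, y, z].
In Python, from cell import bot gives the robot as it stands.
- The arm moves only by the tool arm_command, never from a script. Its argument "plan" is text: rows parted by semicolons, each of 5 numbers parted by spaces: the closure, from 0 (fully open) to 1 (shut), then the shift along the tool's x, y, z scaled (see below), then the turn about the tool's z scaled (see below). A call has 1 to 5 rows; each row shifts and turns the commanded pose from where the row before left it, along the tool's axes as they then stand; what a row does not reach is not made up. The controller multiplies each number of a shift by 100 mm and each number of a turn by 0.12 rad. A row lasts 1/10 s, in which the tool goes at most 50 mm and 8.59 degrees, less where a joint would pass 70% of its speed; a pose out of reach is approached as far as the arm can. A call with a number of a shift or a turn outside -1 to 1 is refused whole. A call with a gripper value outside its range is refused whole. The fingers move at their own pace and stop on an object; "force" is the grip in N (left out, the last holds). Time passes only in rows, so rows that do not move let the fingers close. It gives the time, the measured TCP pose, the force, the opening and the grip force at its end, in the units of the state.
- bot.sense(): the state, without advancing time (a new reading comes with each control period).
- bot.capture(name): name is "side" or "top"; returns (picture, depth): 384x512x3 uint8, red, green, blue; 384x512 float32, m along the optical axis (not along the pixel's ray), 0 where there is no reading.
- bot.camera_params(name): a dict with "fx", "fy", "cx", "cy" (pixels), "dist" ([k1, k2, p1, p2, k3] as OpenCV has them; the pictures are not rectified), "R" (3x3) and "t" (3): a world point X has camera coordinates R X + t. Camera axes: x right, y down, z forward; pixel columns grow to the right and rows downward; lengths in m; the calibration is good to about 2 mm. A picture is of the moment at which its call begins. camera_params takes no time and is no camera call.
- bot.job_done(): hands the job in; it is judged then, once.
The state is a dict: "time_s": time; "joints": joint angles; "qvel": joint speeds; "effort": joint torques, N m; "ee_pos": TCP position; "eef_rot": TCP orientation; "contact_force": force on the tool from outside, world axes, zero at the start; "ft_torque": the same for the moment, N m; "opening": finger opening in m; "grip_force": force on a finger pad.
Only numpy, scipy, OpenCV 4.12 (cv2) and the standard library are available. Lean on these libraries where they do the work, as an engineer would, in place of code of your own. Each camera call takes 0.05 s, during which the arm holds its last target. There are 200 camera calls.

## Working session

There is one attempt and no reset: what is moved stays moved. The work goes in short steps, Python scripts to look and compute and a tool call to move; the robot and the scene stay as the last step left them, time stands still between calls to the robot, and variables do not carry over. Pictures are saved under pics/ and viewed, at most 10 in all, crops included, and the job is handed in when it is done.

Besides the shell and the picture viewer there is one more tool, called by a JSON object that holds its "fn" and its "kwargs". arm_command: Moves the arm, as the interface text tells. Shifts and turns lie within -1 to 1; 1 stands for 100 mm of shift or 0.12 rad of turn. Its arguments: {"type":"object","properties":{"plan":{"type":"string"},"force":{"type":"number"}},"required":["plan"]}

```bash
mkdir -p pics; python3 - <<'E'
from cell import bot
import cv2,numpy as np
for n in("side","top"):
    p,d=bot.capture(n); cv2.imwrite(f"pics/{n}0.png",p[:,:,::-1]); np.savez(f"{n}0.npz",p=p,d=d)
    print(n,bot.camera_params(n))
s=bot.sense();print(s)
E
```

```text
side {'fx': 433.33309437652827, 'fy': 433.33309437652827, 'cx': 257.67828109832203, 'cy': 183.76064567749808, 'dist': array([0.03385642, 0.        , 0.        , 0.        , 0.        ]), 'R': array([[-0.99922805, -0.03528446, -0.01727182],
       [-0.0017824 ,  0.4799214 , -0.87730968],
       [ 0.03924452, -0.87660165, -0.47961382]]), 't': array([ 0.51015617, -0.02607824,  0.98164286])}
top {'fx': 382.5966491025474, 'fy': 382.5966491025474, 'cx': 257.0447607230165, 'cy': 187.47998197931963, 'dist': array([-0.04643095,  0.        ,  0.        ,  0.        ,  0.        ]), 'R': array([[ 0.02805408, -0.99940434, -0.02009801],
       [-0.99532935, -0.02607045, -0.09295058],
       [ 0.09237125,  0.02261178, -0.99546786]]), 't': array([0.12387391, 0.5139584 , 0.85403031])}
{'time_s': 0.1, 'joints': array([-1.44048462e+00,  2.07353645e-01,  1.54283394e+00,  1.01017855e-05,
        1.39350417e+00, -1.50499471e-01]), 'qvel': array([ 0.00014709, -0.00159409, -0.00240816, -0.00061064,  0.0013662 ,
       -0.00019155]), 'effort': array([-3.89652905e-04, -3.84090865e+01, -2.92548341e+01, -2.56393387e-04,
        4.84424017e-03, -1.17004424e-05]), 'ee_pos': array([ 0.15925406, -0.55178467,  0.23022033]), 'eef_rot': array([-1.04944727e-03,  9.90158898e-01,  1.39943759e-01,  1.55643926e-05]), 'contact_force': array([ 0.24986565, -0.08075223, -0.45845481]), 'ft_torque': array([ 0.02457171, -0.04848513, -0.00461413]), 'grip_force': 0.0, 'opening': 0.08547567581938935}
```

View pics/top0.png

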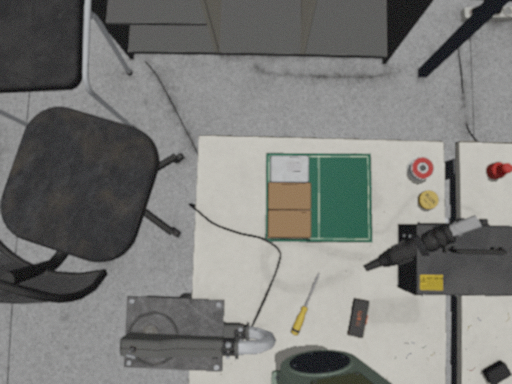

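View pics/side0.png

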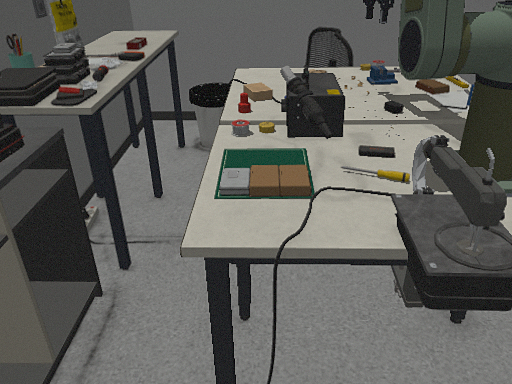

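The top view shows the tin at about (290,169), at the far (+x) end of the row. The blocks are at (289,196) and (289,223), and the mat's empty half is to the right (-y). The side view shows the tin at (234,181). Next I'll enlarge both views.

```bash
python3 - <<'E'
import cv2,numpy as np
t=np.load("top0.npz")["p"][145:250,255:385,::-1]; s=np.load("side0.npz")["p"][140:205,205:325,::-1]
cv2.imwrite("pics/topc.png",cv2.resize(t,None,fx=5,fy=5,interpolation=2)); cv2.imwrite("pics/sidec.png",cv2.resize(s,None,fx=6,fy=6,interpolation=2))
E
```

```text
(no output)
```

View pics/topc.png

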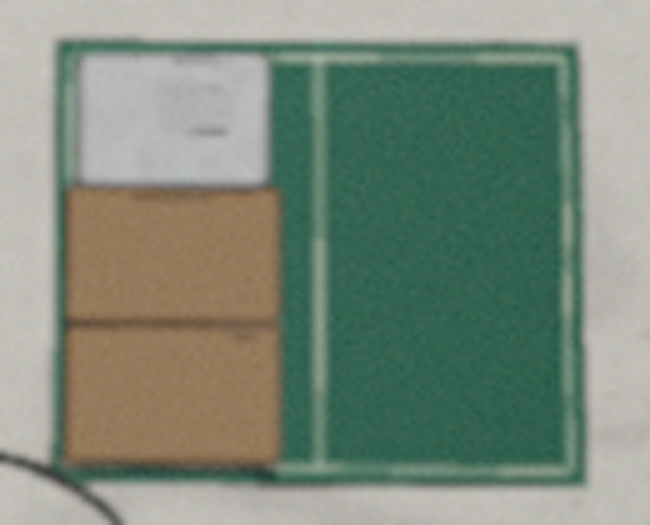

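View pics/sidec.png

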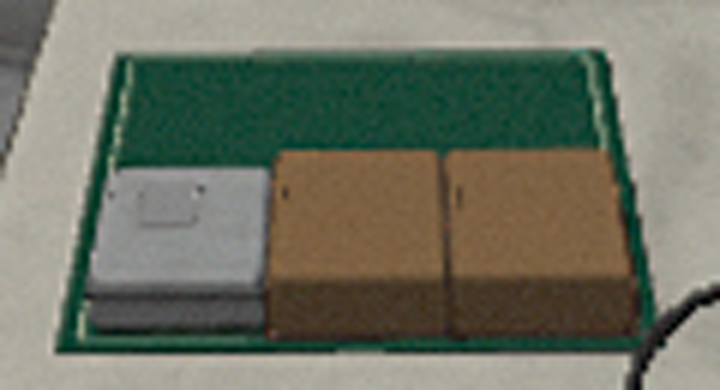

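The enlarged crops show the corners. In the top crop the tin runs from (80,53) to (270,187) and the mat from (57,43) to (580,482). In the side crop the tin's top runs from (118,168)/(270,168) to (90,290)/(267,290), and the mat corners are (58,350), (655,350), (605,50) and (117,53). I'll triangulate these next.

```bash
python3 - <<'E'
import cv2,numpy as np
from cell import bot
def prep(n,P,f,o):
    c=bot.camera_params(n);K=np.array([[c['fx'],0,c['cx']],[0,c['fy'],c['cy']],[0,0,1]])
    p=(np.array(P,float)+.5)/f-.5+o
    return cv2.undistortPoints(p[:,None],K,c['dist'])[:,0],np.c_[c['R'],c['t']]
# order: ++,+-,--,-+ ( x,y )
T=[(58,43),(577,45),(582,483),(55,480),(80,53),(270,53),(270,187),(80,187)]
S=[(58,350),(117,53),(605,50),(655,350),(90,290),(118,168),(270,168),(267,290)]
a,A=prep("top",T,5,(255,145));b,B=prep("side",S,6,(205,140))
X=cv2.triangulatePoints(A,B,a.T,b.T);X=(X[:3]/X[3]).T
print(X.round(4))
m,t=X[:4],X[4:]
for n,q in(("mat",m),("tin",t)):
    d=(q[0]-q[1]+q[3]-q[2]);e=(q[0]-q[3]+q[1]-q[2])
    print(n,q.mean(0).round(4),"len",np.linalg.norm(d)/2,"wid",np.linalg.norm(e)/2,"yaw y-axis",np.arctan2(-d[0],d[1]),"x-axis",np.arctan2(e[1],e[0]))
# single view with plane from top camera
C=-A[:,:3].T@A[:,3]
r=np.c_[a,np.ones(8)]@A[:,:3]
z=np.r_[[.002]*4,[.025]*4];print("top on planes",(C+r*((z-C[2])/r[:,2])[:,None]).round(4))
C=-B[:,:3].T@B[:,3];r=np.c_[b,np.ones(8)]@B[:,:3];print("side on planes",(C+r*((z-C[2])/r[:,2])[:,None]).round(4))
E
```

```text
[[ 5.960e-01  1.189e-01  5.000e-04]
 [ 6.009e-01 -1.274e-01  2.900e-03]
 [ 3.935e-01 -1.300e-01  2.900e-03]
 [ 3.896e-01  1.148e-01 -1.100e-03]
 [ 5.865e-01  1.084e-01  1.870e-02]
 [ 5.869e-01  2.020e-02  2.200e-02]
 [ 5.272e-01  1.930e-02  2.120e-02]
 [ 5.245e-01  1.069e-01  1.780e-02]]
mat [ 0.495  -0.0059  0.0013] len 0.24556453478889478 wid 0.20692593008511947 yaw y-axis 0.017887398742591407 x-axis 0.01600942439006362
tin [0.5563 0.0637 0.0199] len 0.08794143747811932 wid 0.060905100591780094 yaw y-axis 0.017393914756719107 x-axis 0.020317691893448488
top on planes [[ 0.595   0.1188  0.002 ]
 [ 0.6004 -0.1277  0.002 ]
 [ 0.394  -0.1303  0.002 ]
 [ 0.3888  0.1149  0.002 ]
 [ 0.5863  0.1085  0.025 ]
 [ 0.5885  0.0206  0.025 ]
 [ 0.5262  0.0197  0.025 ]
 [ 0.5239  0.107   0.025 ]]
side on planes [[ 0.5962  0.1213  0.002 ]
 [ 0.6018 -0.1297  0.002 ]
 [ 0.3927 -0.1321  0.002 ]
 [ 0.391   0.12    0.002 ]
 [ 0.5839  0.1199  0.025 ]
 [ 0.584   0.0268  0.025 ]
 [ 0.5272  0.0268  0.025 ]
 [ 0.5235  0.1197  0.025 ]]
```

```bash
python3 - <<'E'
import cv2,numpy as np
from cell import bot
c=bot.camera_params("top");K=np.array([[c['fx'],0,c['cx']],[0,c['fy'],c['cy']],[0,0,1]])
d=np.load("top0.npz")["d"];v,u=np.mgrid[:384,:512]
p=cv2.undistortPoints(np.c_[u.ravel(),v.ravel()].astype(float)[:,None],K,c['dist'])[:,0]
X=(np.c_[p,np.ones(len(p))]*d.reshape(-1,1)-c['t'])@c['R'];X=X[d.ravel()>0]
xs=np.arange(.1,.8,.1);print("x bins",xs.round(2))
for y in np.arange(-.7,.35,.1):
    print(round(y,1),[round(float(X[(abs(X[:,0]-x)<.05)&(abs(X[:,1]-y)<.05),2].max(initial=-1)),3) for x in xs])
E
```

```text
x bins [0.1 0.2 0.3 0.4 0.5 0.6 0.7]
-0.7 [-0.74, -1.0, -1.0, -1.0, -0.742, -0.739, -0.742]
-0.6 [-1.0, -1.0, -1.0, -1.0, -1.0, -1.0, -1.0]
-0.5 [0.004, 0.004, 0.003, 0.003, 0.005, 0.004, -1.0]
-0.4 [0.031, 0.006, 0.126, 0.138, 0.055, 0.062, -1.0]
-0.3 [0.005, 0.005, 0.127, 0.176, 0.171, 0.035, -1.0]
-0.2 [0.005, 0.006, 0.127, 0.158, 0.034, 0.035, -1.0]
-0.1 [0.005, 0.387, 0.08, 0.097, 0.007, 0.008, -1.0]
-0.0 [0.003, 0.386, 0.016, 0.032, 0.032, 0.028, -1.0]
0.1 [0.017, 0.359, 0.017, 0.032, 0.033, 0.029, -1.0]
0.2 [0.065, 0.164, 0.067, 0.012, 0.006, 0.005, -1.0]
0.3 [0.065, 0.213, 0.062, 0.013, 0.01, 0.004, -1.0]
```

{"fn": "arm_command", "kwargs": {"plan": "0.75 0 0 -0.2 -1; 0.75 0 0 -0.2 -1; 0.75 0 0 -0.2 -1; 0.75 0 0 0 -1; 0.75 0 0 0 -1", "force": 20}}

```text
time_s: 0.6
ee_pos: [0.1594, -0.5527, 0.2919]
eef_rot: [0.0, 0.904, 0.429, -0.0]
contact_force: [-0.5, -0.4, 0.6]
opening: 0.0213
grip_force: 0.0
```

{"fn": "arm_command", "kwargs": {"plan": "0.75 0 0 0 -1; 0.75 0 0 0 -1; 0.75 0 0 0 -1; 0.75 0 0 0 -1; 0.75 0 0 0 -1"}}

```text
time_s: 1.1
ee_pos: [0.1593, -0.5521, 0.2905]
eef_rot: [-0.001, 0.737, 0.676, 0.0]
contact_force: [-0.2, 0.7, 0.5]
opening: 0.0216
grip_force: 0.0
```

{"fn": "arm_command", "kwargs": {"plan": "0.75 0 0 0 -0.9; 0.75 0 0 0 0; 0.75 0 0 0 0"}}

```text
time_s: 1.4
ee_pos: [0.1593, -0.5522, 0.2908]
eef_rot: [-0.0, 0.702, 0.713, 0.0]
contact_force: [-0.3, -0.5, -0.0]
opening: 0.0217
grip_force: 0.0
```

{"fn": "arm_command", "kwargs": {"plan": "0.75 0.32 0.2 0 0;0.75 0.32 0.2 0 0;0.75 0.32 0.2 0 0;0.75 0.32 0.2 0 0;0.75 0.32 0.2 0 0"}}

```text
time_s: 1.9
ee_pos: [0.2569, -0.3893, 0.2912]
eef_rot: [-0.0, 0.702, 0.713, 0.0]
contact_force: [0.2, -0.9, 0.6]
opening: 0.0211
grip_force: 0.0
```

{"fn": "arm_command", "kwargs": {"plan": "0.75 0.32 0.2 0 0;0.75 0.32 0.2 0 0;0.75 0.32 0.2 0 0;0.75 0.32 0.2 0 0;0.75 0.32 0.2 0 0"}}

```text
time_s: 2.4
ee_pos: [0.354, -0.2275, 0.2914]
eef_rot: [0.0, 0.702, 0.713, 0.0]
contact_force: [-0.0, 0.4, 0.4]
opening: 0.0213
grip_force: 0.0
```

{"fn": "arm_command", "kwargs": {"plan": "0.75 0.32 0.2 0 0;0.75 0.32 0.2 0 0;0.75 0.32 0.2 0 0;0.75 0.32 0.2 0 0;0.75 0.32 0.2 0 0"}}

```text
time_s: 2.9
ee_pos: [0.4512, -0.0657, 0.2914]
eef_rot: [0.0, 0.701, 0.713, 0.0]
contact_force: [1.0, -1.2, 0.1]
opening: 0.0213
grip_force: 0.0
```

{"fn": "arm_command", "kwargs": {"plan": "0.75 0.32 0.2 0 0;0.75 0.32 0.2 0 0;0.75 0.32 0.2 0 0;0.75 0.32 0.2 0 0;0.75 0.32 0.2 0 0"}}

```text
time_s: 3.4
ee_pos: [0.5483, 0.0961, 0.2912]
eef_rot: [0.0, 0.701, 0.713, -0.0]
contact_force: [0.6, -0.4, 0.2]
opening: 0.0214
grip_force: 0.0
```

{"fn": "arm_command", "kwargs": {"plan": "0.75 0.32 0 0 0;0.75 0.1 0 0 0;0.75 0 0 0 0"}}

```text
time_s: 3.7
ee_pos: [0.5466, 0.1377, 0.2909]
eef_rot: [-0.0, 0.7, 0.714, -0.0]
contact_force: [-0.1, 0.8, 0.0]
opening: 0.0212
grip_force: 0.0
```

{"fn": "arm_command", "kwargs": {"plan": "0.75 0.08 0.12 0.4 0;0.75 0 0 0.4 0;0.75 0 0 0.4 0;0.75 0 0 0.4 0;0.75 0 0 0.4 0"}}

```text
time_s: 4.2
ee_pos: [0.5589, 0.143, 0.0902]
eef_rot: [0.001, 0.702, 0.713, 0.0]
contact_force: [0.5, 0.2, -0.6]
opening: 0.0213
grip_force: 0.0
```

{"fn": "arm_command", "kwargs": {"plan": "0.75 0 0 0.35 0;0.75 0 0 0 0;0.75 0 0 0 0"}}

```text
time_s: 4.5
ee_pos: [0.5588, 0.1436, 0.0565]
eef_rot: [-0.0, 0.701, 0.713, -0.0]
contact_force: [0.3, 0.5, -0.0]
opening: 0.0211
grip_force: 0.0
```

```bash
python3 - <<'E'
from cell import bot
import cv2,numpy as np
p,_=bot.capture("top");q,_=bot.capture("side")
a=cv2.resize(p[120:250,225:385,::-1],(480,390),interpolation=2);b=cv2.resize(q[120:220,190:330,::-1],(546,390)[::1],interpolation=2)
cv2.imwrite("pics/low.png",np.hstack([a[:, :320],b[:,:480]]));print(bot.sense()["ee_pos"])
E
```

```text
[0.56121353 0.14437067 0.05907162]
```

View pics/low.png

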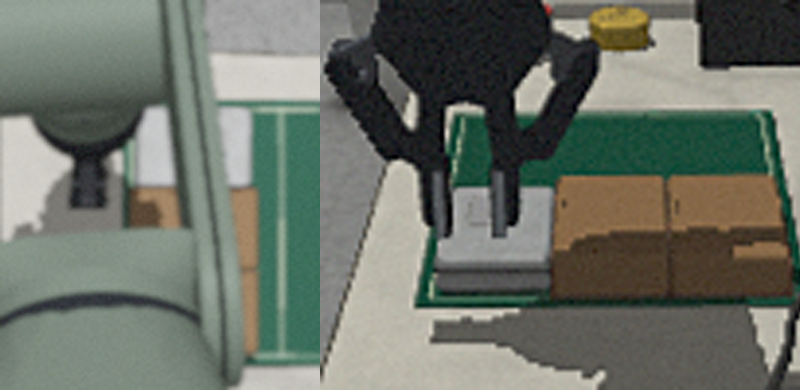

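The composite shows the fingers straddling the tin's +y end. They are at columns 422–520 against the tin's 437–553, a few mm too far +x. They are clear of the row behind the tin, so I'll shift slightly and lower.

{"fn": "arm_command", "kwargs": {"plan": "0.75 0 -0.03 0.2 0;0.75 0 0 0.15 0;0.75 0 0 0.1 0;0.75 0 0 0 0"}}

```text
time_s: 5.0
ee_pos: [0.5549, 0.1446, 0.0103]
eef_rot: [-0.001, 0.701, 0.713, -0.001]
contact_force: [-0.4, 0.4, -0.4]
opening: 0.0212
grip_force: 0.0
```

{"fn": "arm_command", "kwargs": {"plan": "0.75 -0.1 0 0 0;0.75 -0.1 0 0 0;0.75 -0.05 0 0 0;0.75 -0.05 0 0 0;0.75 -0.05 0 0 0"}}

```text
time_s: 5.5
ee_pos: [0.557, 0.1095, 0.0119]
eef_rot: [0.0, 0.701, 0.713, 0.001]
contact_force: [0.1, 1.6, 0.5]
opening: 0.0213
grip_force: 0.8
```

{"fn": "arm_command", "kwargs": {"plan": "0.75 -0.05 0 0 0;0.75 -0.05 0 0 0;0.75 -0.05 0 0 0;0.75 -0.05 0 0 0;0.75 0 0 0 0"}}

```text
time_s: 6.0
ee_pos: [0.5567, 0.0889, 0.0111]
eef_rot: [0.0, 0.701, 0.713, -0.0]
contact_force: [0.2, 0.4, -0.0]
opening: 0.0209
grip_force: 0.0
```

```bash
cat > look.py <<'E'
from cell import bot
import cv2,numpy as np,sys
p,_=bot.capture("top");q,_=bot.capture("side")
a=cv2.resize(p[130:250,250:400,::-1],(450,360),interpolation=2);b=cv2.resize(q[130:210,200:330,::-1],(585,360),interpolation=2)
cv2.imwrite(sys.argv[1],np.hstack([a[:,:],b])[:, 250:] if len(sys.argv)<3 else cv2.resize(p[145:250,255:385,::-1],None,fx=5,fy=5,interpolation=2)); s=bot.sense();print(s["ee_pos"],s["contact_force"])
E
python3 look.py pics/push1.png
```

```text
[0.55652943 0.08934243 0.01099598] [-0.10279832 -0.18194811 -1.24056633]
```

View pics/push1.png

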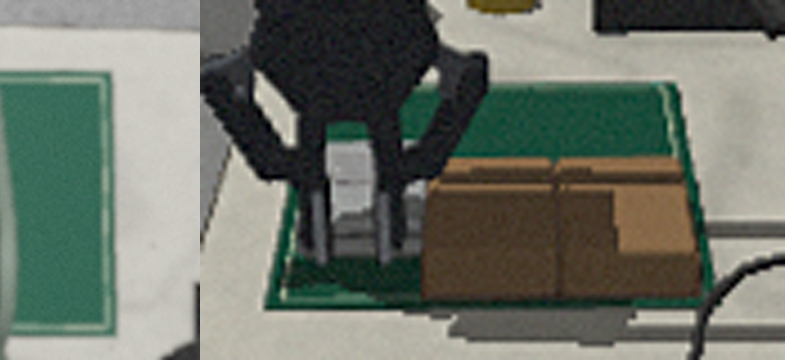

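The side view shows the tin sliding out ahead of both fingers (columns 305–395), with the blocks at their original place. I'll continue the push.

{"fn": "arm_command", "kwargs": {"plan": "0.75 -0.05 0 0 0;0.75 -0.05 0 0 0;0.75 -0.05 0 0 0;0.75 -0.05 0 0 0;0.75 -0.05 0 0 0"}}

```text
time_s: 6.6
ee_pos: [0.5572, 0.0643, 0.0112]
eef_rot: [-0.0, 0.701, 0.713, -0.0]
contact_force: [0.3, 1.3, -0.6]
opening: 0.0216
grip_force: 0.4
```

{"fn": "arm_command", "kwargs": {"plan": "0.75 -0.05 0 0 0;0.75 -0.05 0 0 0;0.75 -0.05 0 0 0;0.75 -0.05 0 0 0;0.75 -0.05 0 0 0"}}

```text
time_s: 7.1
ee_pos: [0.5577, 0.0394, 0.0113]
eef_rot: [-0.0, 0.701, 0.713, -0.0]
contact_force: [0.5, 1.8, 0.4]
opening: 0.0214
grip_force: 0.4
```

{"fn": "arm_command", "kwargs": {"plan": "0.75 -0.05 0 0 0;0.75 -0.05 0 0 0;0.75 -0.05 0 0 0;0.75 -0.05 0 0 0;0.75 -0.05 0 0 0"}}

```text
time_s: 7.6
ee_pos: [0.5582, 0.0144, 0.0113]
eef_rot: [-0.0, 0.701, 0.713, 0.0]
contact_force: [0.3, 1.2, -0.2]
opening: 0.0215
grip_force: 0.4
```

{"fn": "arm_command", "kwargs": {"plan": "0.75 -0.05 0 0 0;0.75 -0.05 0 0 0;0.75 -0.05 0 0 0;0.75 -0.04 0 0 0;0.75 -0.02 0 0 0"}}

```text
time_s: 8.1
ee_pos: [0.5586, -0.0067, 0.0113]
eef_rot: [0.0, 0.701, 0.713, 0.0]
contact_force: [0.9, 1.3, -0.6]
opening: 0.0213
grip_force: 0.4
```

```bash
python3 look.py pics/push2.png
```

```text
[ 0.55867534 -0.00666762  0.01136291] [0.00092896 0.18403566 0.07795403]
```

View pics/push2.png

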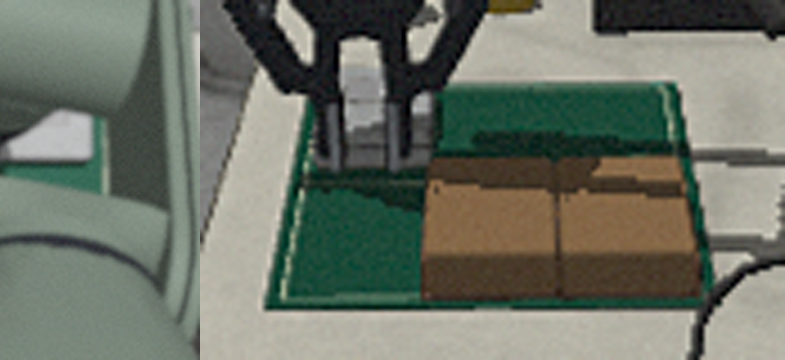

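The side view shows the tin fully past the pale line, in front of the fingers, with the blocks unmoved. I'll back off, lift and check.

{"fn": "arm_command", "kwargs": {"plan": "0.75 0.1 0.02 0 0;0.75 0 0 -0.3 0;0.75 0 0 -0.4 0;0.75 0 0 -0.4 0;0.75 0 0 -0.4 0"}}

```text
time_s: 8.7
ee_pos: [0.5602, 0.0048, 0.1627]
eef_rot: [-0.0, 0.7, 0.714, 0.0]
contact_force: [1.5, -0.7, -0.4]
opening: 0.0215
grip_force: 0.0
```

{"fn": "arm_command", "kwargs": {"plan": "0.75 0 0 -0.4 0;0.75 0 -0.3 -0.4 0;0.75 0.3 -0.3 0 0;0.75 0.4 0 0 0;0.75 0.4 0 0 0"}}

```text
time_s: 9.2
ee_pos: [0.4976, 0.1142, 0.2422]
eef_rot: [0.001, 0.701, 0.713, 0.001]
contact_force: [1.1, 0.4, -0.9]
opening: 0.0212
grip_force: 0.0
```

{"fn": "arm_command", "kwargs": {"plan": "0.75 0.4 0 0 0;0.75 0.4 0 0 0;0.75 0.4 0 0 0;0.75 0 0 0 0;0.75 0 0 0 0"}}

```text
time_s: 9.7
ee_pos: [0.4957, 0.2339, 0.2412]
eef_rot: [0.0, 0.7, 0.714, -0.0]
contact_force: [-1.0, -0.3, 0.1]
opening: 0.0218
grip_force: 0.0
```

```bash
python3 look.py pics/end.png 1
```

```text
[0.49605846 0.23227137 0.24115237] [-0.3801205  -0.53406084 -0.81376915]
```

View pics/end.png

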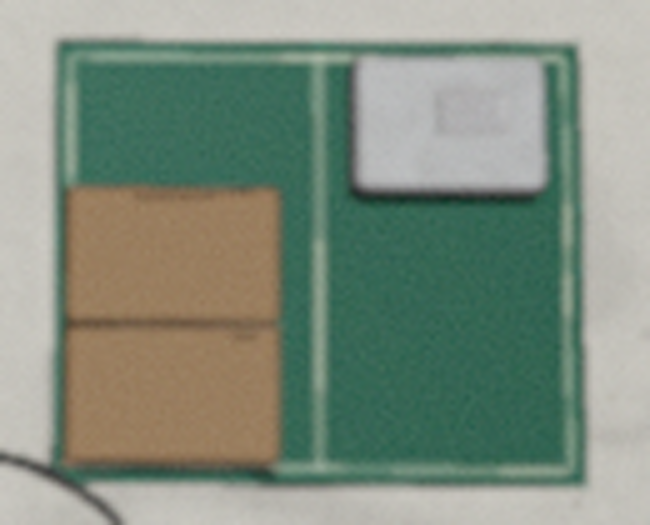

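The tin now spans (355,57) to (547,192), which puts its centre about 60 mm past the line. It is aligned with the mat, and the blocks are at the same pixels as at the start.

```bash
python3 -c "
from cell import bot
print(bot.job_done())"
```

```text
the job is handed in; nothing more can be done
None
```

The tin was pushed endways onto the empty half and lies flat and straight, its centre about 60 mm past the pale line; both sanding blocks look unmoved, the gripper was clear, and the job was handed in at about 10 s (no verdict was returned).

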